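Find the rattling cartridge

TASK

One of the three sealed cartridges in the cardboard tray has a loose ball inside. Pick them up one at a time and rock each gently end to end, to and fro at least twice, until you have felt the one whose ball rolls back and forth; stand that one upright, fully home in the steel holder's pocket, and leave the two sound ones standing upright in the tray. Do not squeeze the thin housings hard, do not knock the ball or the cartridges about, set them down softly, and leave the other things on the bench alone.

Things in the scene. Friction and masses are not known exactly. Their poses are not given: they have to be found in the camera images.
- cartridge_a: one of three alike sealed grey plastic cartridges, 96 mm long (own x) x 48 wide (own y) x 76 high, upright, black seam 8 mm under the lid, alloy stub 16 mm across, 10 high on top. Origin: centre of underside, z up. 0.32 to 0.45 kg; weight does not tell them apart. Thin walls: grip 15 to 25 N across the 48 mm width, about mid height; 45 N a pad crushes it. See cartridge_b, cartridge_c for the inside
- cartridge_b: same look as cartridge_a. Inside, unseen: in two of the three (any, by chance) a 160 g weight is locked at the centre; in the third a loose 160 g steel ball, 34 mm across, at rest at mid length, rolls along own x, 27 mm each way, when tilted over about 0.15 rad about own y, and stays put when level. Rock to 0.3 to 0.4 rad a side in about 0.5 s or slower, and give it 0.3 s to arrive; flung hard it dents the ends
- cartridge_c: same look as cartridge_a. How it feels, any of the three: with the ball at one end or the other the moment about own y differs by about 0.08 N m at the same attitude, so compare it back at level after a tilt to each side, settled and averaged; a sound one shows no such change. A tilted hand's own weight also changes the moment, so do not compare different attitudes
- tray: shallow open cardboard tray, fixed to the bench, 220 mm (own x) by 400 mm (own y), walls 4 mm thick and 24 mm high above the bench, floor 4 mm thick. The cartridges stand in it in a row along own y, about 125 mm apart, lengths roughly along the tray's x. Origin: centre of the underside, on the bench.
- tray_floor (a point): centre of the tray's inner floor, 4 mm above the bench, axes as the tray's
- holder: holder, fixed to the bench: grey base plate 150 mm (own x) x 100 mm (own y), 4 mm thick; in its middle an open-topped dark steel pocket, inside 101 mm (own x) x 53 mm (own y), 2.5 mm of play each side of a cartridge; walls 4 mm thick, 30 mm above the plate, then lips flared outward 40 degrees, 6 mm higher. Origin: centre of the underside, on the bench
- holder_floor (a point): centre of the pocket's floor (top of the base plate), 4 mm above the bench, axes as the holder's; a cartridge fully home has its origin here
- tag_stack: bystander: banded stack of white tags, 75 x 60 x 55 mm high, origin at the centre of its underside; leave it alone
- tag_stack_low: bystander: banded stack of white tags, 75 x 60 x 30 mm high, origin at the centre of its underside; leave it alone
- tape_roll: bystander: roll of clear tape lying flat, 90 mm across, 25 mm high, origin at the centre of its underside; leave it alone
- glue_jar: bystander: white jar, 64 mm across, 90 mm high, origin at the centre of its underside; leave it alone

How it is judged:
By the outcome, as a careful person would: the job done as asked, in the order asked, and still so for the second after the job is handed in, with the robot touching nothing.
It also fails if it takes over 72 s, if anything falls off the work surface, if the arm or the gripper's body presses on something with over 40 N, if the wrist force passes 120 N, or if a joint passes its speed limit or range.

ROBOT

A 6-joint arm with a two-finger parallel gripper is mounted at the origin on the work surface. World frame = base frame: x ahead of the robot, y to its left, z up, the work surface at z = 0. Lengths are in m, angles in rad, forces in N, time in s.
With the tool pointing down it reaches from about 0.35 to 0.975 m from the base axis. Payload 4.9 kg.
Tool frame: the origin (TCP) lies at the very end of the fingers, on their centre line; the grasp point (between the pads) lies 19 mm behind it; z points along the fingers, y is the line along which they close (so a half turn about z gives the same grasp; the last joint's range is limited). The gripper opens to 85 mm and grips with 20 to 120 N. Pads are 22 mm wide; open, the fingers measure 114 mm over their backs; the gripper's body (76 mm by 85 mm) begins 54 mm behind the grasp point. The pads swing forward as they close: fully open they stand 13 mm farther back than shut.
Start: joints at [-1.437, 0.053, 1.613, -0, 1.476, -0.119], TCP at [0.156, -0.605, 0.207] pointing down, gripper open.
Joint ranges: [-3.01, 3.01], [-1.01, 2.22], [0.06, 2.58], [-1.02, 4.17], [0.09, 2.62], [-3.14, 3.14]. Speed limits (rad/s): [2.57, 2.57, 3.14, 3.14, 3.14, 3.14].

INTERFACE

Orientations are given as a rotation vector (axis times angle).
In Python, from station import * gives the robot as it stands.
- The arm moves only by the shell command python3 -m crank 'ROWS' [OPENING] [FORCE]. ROWS is JSON, a list of rows, each an object with "offset": the shift along the tool's x, y, z in m, a list of three; "twist": the turn, a rotation vector about the tool's x, y, z in degrees, a list of three. In form: [{"offset": [x, y, z], "twist": [rx, ry, rz]}, ...]. A call has 1 to 20 rows; each row is the pose to reach, as a shift and turn from the pose commanded when the call began, along the tool's axes at that moment; what a row does not reach only later rows make up. A row lasts 1/8 s, in which the tool goes at most 62.5 mm and 10.7 degrees, less where a joint would pass 70% of its speed; a pose out of reach is approached as far as the arm can. A call with a gripper value outside its range is refused whole. OPENING is the opening, from 0 (shut) to 1 (fully open), set as the call begins (- or left out, the last holds). The fingers move at their own pace and stop on an object; FORCE is the grip in N (left out, the last holds). Time passes only in rows, so rows that repeat a pose let the fingers close. It gives the time, the measured TCP pose, the force, the opening and the grip force at its end, in the units of the state.
- get_obs(): the state, without advancing time (a new reading comes with each control period).
- get_image(name): name is "scene" or "top"; returns the picture (400x640x3 uint8, red, green, blue); there is no depth.
- get_calibration(name): a dict with "intrinsics" (3x3 intrinsics, pixels), "world_from_camera" (4x4, takes a point from camera to world coordinates). Camera axes: x right, y up, looking along -z (the intrinsics and any distortion apply to the point x, -y, -z); pixel columns grow to the right and rows downward; lengths in m; the calibration is good to about 2 mm. A picture is of the moment at which its call begins. get_calibration takes no time and is no camera call.
- finish_job(): hands the job in; it is judged then, once.
Trained networks look in the newest picture that a camera, given by its name, has taken for a name from the list of things; names that differ only in an ending like _2 or _b are one class to them, and where a whole thing is asked for, a point or a joint stands for the part that bears it (a point fixed in the world has none). Each returns a list of dicts, best first, with "confidence" (0 to 1); they miss things now and then, are a little off and sometimes report something else, mostly with a low value. They report only what shows in the picture. A call takes as long as a camera call.
- cut_out(query, camera): "region" (400x640 bool, what is visible of it) and "rect" ([centre column, centre row, width, height] in pixels, round what is visible of it).
The state is a dict: "t": time; "q": joint angles; "dq": joint speeds; "effort": joint torques, N m; "tool_pos": TCP position; "tool_rot": TCP orientation; "contact_force": force on the tool from outside, world axes, zero at the start; "wrist_torque": the same for the moment, N m; "opening": finger opening in m; "grip_force": force on a finger pad.
Only numpy, scipy, OpenCV 4.12 (cv2) and the standard library are available. Lean on these libraries where they do the work, as an engineer would, in place of code of your own. Each camera call takes 0.05 s, during which the arm holds its last target. There are 200 camera calls.

## Working session

There is one attempt and no reset: what is moved stays moved. The work goes in short steps, Python scripts to look and compute and a shell command to move; the robot and the scene stay as the last step left them, time stands still between calls to the robot, and variables do not carry over. Pictures are saved under pics/ and viewed, at most 10 in all, crops included, and the job is handed in when it is done.

```bash
ls; mkdir -p pics
python3 - <<'E'
from station import *
import cv2,numpy as np
o=get_obs();print({k:np.round(v,3).tolist() for k,v in o.items()})
for n in("scene","top"):
    im=get_image(n);cv2.imwrite(f"pics/{n}0.png",im[:,:,::-1])
    c=get_calibration(n);print(n,np.round(c["intrinsics"],1).tolist(),np.round(c["world_from_camera"],3).tolist(),[k for k in c])
    for q in("cartridge_a","tray","holder"):
        for d in cut_out(q,n): print(q,round(d["confidence"],2),np.round(d["rect"],1),d["region"].sum())
E
```

```text
pics
{'t': 0.0, 'q': [-1.437, 0.053, 1.614, -0.0, 1.476, -0.119], 'dq': [-0.003, 0.0, 0.001, -0.0, 0.001, -0.001], 'effort': [-0.002, -39.369, -37.018, -0.0, 0.007, 0.0], 'tool_pos': [0.156, -0.604, 0.206], 'tool_rot': [-3.114, -0.396, 0.0], 'contact_force': [0.52, 0.358, 1.186], 'wrist_torque': [0.006, -0.053, -0.019], 'grip_force': 0.0, 'opening': 0.085}
scene [[433.9, 0.0, 324.4], [0.0, 433.9, 204.5], [0.0, 0.0, 1.0]] [[-0.687, -0.417, 0.595, 1.063], [0.726, -0.415, 0.549, 0.461], [0.018, 0.809, 0.588, 0.5], [0.0, 0.0, 0.0, 1.0]] ['intrinsics', 'world_from_camera']
cartridge_a 0.96 [239.7 148.   53.6  50. ] 1773
cartridge_a 0.67 [267.4 173.4  51.1  56.8] 2385
cartridge_a 0.59 [320.5 195.6  61.   58.8] 2682
cartridge_a 0.41 [252.5 293.6  65.3  70.5] 3203
tray 0.94 [286.4 196.5 205.9 120.2] 7076
holder 0.56 [447.1 285.9  91.8  95.7] 5093
top [[402.3, 0.0, 323.6], [0.0, 402.3, 204.7], [0.0, 0.0, 1.0]] [[-0.027, 0.991, -0.134, 0.436], [-0.999, -0.024, 0.029, 0.023], [0.025, 0.134, 0.991, 0.968], [0.0, 0.0, 0.0, 1.0]] ['intrinsics', 'world_from_camera']
cartridge_a 0.83 [320.9 199.4  26.4  48.2] 953
cartridge_a 0.73 [375.4 188.6  27.   44.1] 1116
cartridge_a 0.7 [428.5 199.9  28.3  48.1] 1290
tray 0.69 [374.8 198.6 169.9 100.7] 11996
holder 0.73 [207.9 205.4  56.9  69.9] 2667
```

View pics/scene0.png

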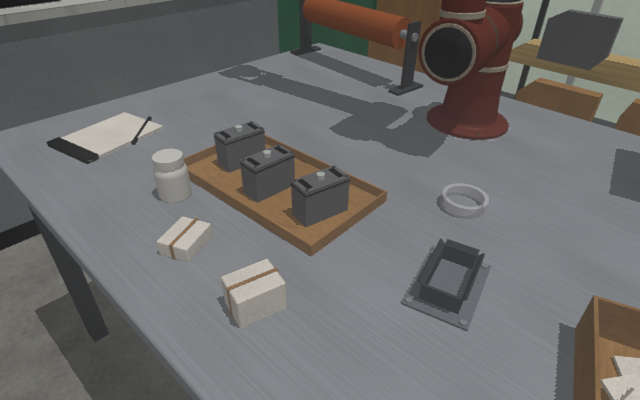

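View pics/top0.png

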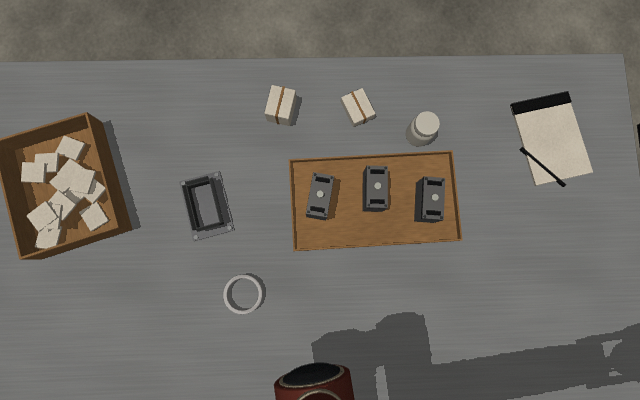

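The top view shows three cartridges in the tray at about (320,196), (376,187) and (432,198). The holder is at (208,205), the tape roll at (244,294), and the tag stacks and jar are above the tray. The network masks agree with this, except the fourth "cartridge" in the scene view, which is the tag stack at (252,293). Next I fit the poses.

```bash
cat > h.py <<'E'
from station import *
import cv2,numpy as np
from scipy.optimize import minimize
from scipy.spatial.transform import Rotation as R
CAM={n:get_calibration(n) for n in("scene","top")}
def proj(P,n):
    c=CAM[n];T=np.linalg.inv(c["world_from_camera"]);p=P@T[:3,:3].T+T[:3,3]
    p=p*[1,-1,-1];u=p@np.array(c["intrinsics"]).T;return u[:,:2]/u[:,2:]
def ray(u,v,z,n):
    c=CAM[n];T=np.array(c["world_from_camera"]);d=np.linalg.inv(c["intrinsics"])@[u,v,1]*[1,-1,-1];d=T[:3,:3]@d
    return T[:3,3]+d*(z-T[2,3])/d[2]
def box(a,b,z0,z1): return np.array([[x,y,z] for x in(-a/2,a/2) for y in(-b/2,b/2) for z in(z0,z1)])
ang=np.arange(0,6.28,.4);stub=np.array([[.008*np.cos(a),.008*np.sin(a),.086] for a in ang])
CART=[box(.096,.048,0,.076),np.vstack([stub,stub-[0,0,.01]])]
def lip():
    L=[];
    for sx in(-1,1):
        for sy in(-1,1):L.append([sx*(.0505+.004+.005),sy*(.0265+.004+.005),.040])
    b=box(.109,.061,.004,.034);return np.vstack([b,L])
HOLD=[box(.15,.10,0,.004),lip()]
def mask(parts,pose,n,S=4):
    x,y,z,w=pose;m=np.zeros((400*S,640*S),np.uint8);c,s=np.cos(w),np.sin(w)
    for P in parts:
        Q=P@np.array([[c,s,0],[-s,c,0],[0,0,1]])+[x,y,z]
        h=cv2.convexHull(proj(Q,n).astype(np.float32));cv2.fillConvexPoly(m,np.round(((h+.5)*S-.5)*16).astype(np.int32),1,shift=4)
    return cv2.resize(m.astype(np.float32),(640,400),interpolation=cv2.INTER_AREA)
def fit(parts,z,p0,regs):
    f=lambda p:sum(np.abs(mask(parts,(p[0],p[1],z,p[2]),n)-r).sum()/r.sum() for n,r in regs.items())
    b=min((minimize(f,[p0[0],p0[1],w],method="Nelder-Mead",options=dict(initial_simplex=np.array([[p0[0],p0[1],w],[p0[0]+.01,p0[1],w],[p0[0],p0[1]+.01,w],[p0[0],p0[1],w+.15]]),xatol=1e-4,fatol=1e-4,maxiter=120)) for w in (p0[2]-.2,p0[2]+.2)),key=lambda r:r.fun)
    return b.x,b.fun
E
cat > m1.py <<'E'
from h import *
for n in CAM:get_image(n)
ct=cut_out("cartridge_a","top");cs=cut_out("cartridge_a","scene")
def go(name,parts,z,zc,ct,cs,w0):
  for d in ct:
    if d["confidence"]<.3:continue
    p=ray(*d["rect"][:2],zc,"top");
    uv=proj(np.array([[p[0],p[1],zc]]),"scene")[0]
    e=min(cs,key=lambda e:np.hypot(*(np.array(e["rect"][:2])-uv)));g=np.hypot(*(np.array(e["rect"][:2])-uv))
    for lab,r in (("top",{"top":d["region"]}),("both",{"top":d["region"],"scene":e["region"]})):
      x,f=fit(parts,z,[p[0],p[1],w0],r);print(name,lab,np.round(x,4),"res",round(f,3),"gap px",round(g,1),"r",round(np.hypot(x[0],x[1]),3))
go("cart",CART,.004,.05,ct,cs,0)
go("hold",HOLD,0,.02,cut_out("holder","top"),cut_out("holder","scene"),.2)
E
time python3 m1.py
```

```text
cart top [ 0.5808  0.006  -0.2003] res 0.089 gap px 5.5 r 0.581
cart both [ 0.5823  0.0062 -0.2004] res 0.121 gap px 5.5 r 0.582
cart top [ 0.5957 -0.1236 -0.0531] res 0.041 gap px 5.3 r 0.608
cart both [ 0.5964 -0.1237 -0.0516] res 0.119 gap px 5.3 r 0.609
cart top [ 0.5668 -0.2504 -0.1049] res 0.029 gap px 6.5 r 0.62
cart both [ 0.5674 -0.2505 -0.1017] res 0.206 gap px 6.5 r 0.62
hold top [0.5717 0.2775 0.2485] res 0.023 gap px 16.3 r 0.635
hold both [0.5734 0.2784 0.2477] res 0.082 gap px 16.3 r 0.637
real	0m27.933s
user	0m24.751s
sys	0m7.245s
```

```bash
cat > go.py <<'E'
# usage: go.py x y z yawdeg  -> offset (tool axes) and twist from present pose
from station import *
import sys,numpy as np
from scipy.spatial.transform import Rotation as R
x,y,z,w=map(float,sys.argv[1:5]);o=get_obs();A=R.from_rotvec(o["tool_rot"])
B=R.from_euler("z",w,degrees=True)*R.from_rotvec([np.pi,0,0])
print("t",round(float(o["t"]),2),"pos",np.round(o["tool_pos"],4),"q",np.round(o["q"],2),"yaw",round(np.degrees(np.arctan2(*A.as_matrix()[[1,0],0])),1))
print("offset",np.round(A.inv().apply(np.array([x,y,z])-o["tool_pos"]),4),"twist",np.round((A.inv()*B).as_rotvec(degrees=True),2),"F",np.round(o["contact_force"],2),"grip",round(float(o["grip_force"]),1),"open",round(float(o["opening"]),4))
E
python3 go.py 0.567 -0.2505 0.13 -5.9; python3 -c "
from station import *
o=get_obs();print(list(map(float,o['tool_rot'])))"
```

```text
t 0.7 pos [ 0.1563 -0.6051  0.2071] q [-1.44  0.05  1.61  0.    1.48 -0.12] yaw 14.5
offset [ 0.4863 -0.2407  0.0771] twist [ 1.000e-02 -0.000e+00  2.038e+01] F [ 0.01  0.9  -0.35] grip 0.0 open 0.086
[3.1164379239755635, 0.3960333724372477, 1.799492673825389e-05]
```

```bash
python3 -m crank '[{"offset":[0.2,-0.1,0.03],"twist":[0,0,8]},{"offset":[0.486,-0.241,0.077],"twist":[0,0,20.4]},{"offset":[0.486,-0.241,0.077],"twist":[0,0,20.4]},{"offset":[0.486,-0.241,0.077],"twist":[0,0,20.4]},{"offset":[0.486,-0.241,0.077],"twist":[0,0,20.4]},{"offset":[0.486,-0.241,0.077],"twist":[0,0,20.4]},{"offset":[0.486,-0.241,0.077],"twist":[0,0,20.4]},{"offset":[0.486,-0.241,0.077],"twist":[0,0,20.4]},{"offset":[0.486,-0.241,0.077],"twist":[0,0,20.4]},{"offset":[0.486,-0.241,0.077],"twist":[0,0,20.4]},{"offset":[0.486,-0.241,0.077],"twist":[0,0,20.4]}]' 1 22; python3 go.py 0.567 -0.2505 0.039 -5.9
```

```text
t: 2.08
tool_pos: [0.5664, -0.2503, 0.13]
tool_rot: [3.137, -0.162, -0.001]
contact_force: [-0.2, 0.3, -0.2]
opening: 0.0853
grip_force: 0.0
t 2.08 pos [ 0.5664 -0.2503  0.13  ] q [-0.54  0.1   1.7  -0.    1.35  1.14] yaw -5.9
offset [0.0006 0.0001 0.091 ] twist [0.02 0.02 0.  ] F [-0.22  0.29 -0.17] grip 0.0 open 0.0853
```

```bash
python3 -m crank '[{"offset":[0,0,0.05],"twist":[0,0,0]},{"offset":[0,0,0.085],"twist":[0,0,0]},{"offset":[0,0,0.091],"twist":[0,0,0]},{"offset":[0,0,0.091],"twist":[0,0,0]}]' && python3 -m crank '[{"offset":[0,0,0],"twist":[0,0,0]},{"offset":[0,0,0],"twist":[0,0,0]},{"offset":[0,0,0],"twist":[0,0,0]},{"offset":[0,0,0],"twist":[0,0,0]},{"offset":[0,0,0],"twist":[0,0,0]}]' 0 20
```

```text
t: 2.58
tool_pos: [0.5666, -0.2513, 0.04]
tool_rot: [3.137, -0.164, 0.001]
contact_force: [-0.3, 0.4, 1.5]
opening: 0.0854
grip_force: 0.0
t: 3.2
tool_pos: [0.5676, -0.2507, 0.0409]
tool_rot: [3.136, -0.162, 0.003]
contact_force: [-1.2, 1.1, 5.7]
opening: 0.0475
grip_force: 21.7
```

```bash
cat > tq.py <<'E'
from station import *
import numpy as np,sys
from scipy.spatial.transform import Rotation as R
N=int(sys.argv[1]) if len(sys.argv)>1 else 6
v=[];F=[]
for i in range(N):
    get_image("top");o=get_obs();A=R.from_rotvec(o["tool_rot"]);v.append(A.inv().apply(o["wrist_torque"]));F.append(o["contact_force"])
print("t",round(float(o["t"]),2),"pos",np.round(o["tool_pos"],4),"rotvec",np.round(o["tool_rot"],3),"grip",round(float(o["grip_force"]),1),"open",round(float(o["opening"]),4))
print("M tool",np.round(np.mean(v,0),4),"sd",np.round(np.std(v,0),4),"F",np.round(np.mean(F,0),2),"q",np.round(o["q"],2))
E
python3 go.py 0.567 -0.2505 0.039 -5.9
```

```text
t 3.2 pos [ 0.5676 -0.2507  0.0409] q [-0.54  0.19  1.75 -0.    1.19  1.14] yaw -5.9
offset [-0.0007 -0.0002  0.0019] twist [ 0.07 -0.13 -0.01] F [-1.19  1.06  5.75] grip 21.7 open 0.0475
```

```bash
python3 -m crank '[{"offset":[0,0,-0.005],"twist":[0,0,0]},{"offset":[0,0,-0.02],"twist":[0,0,0]},{"offset":[0,0,-0.05],"twist":[0,0,0]},{"offset":[0,0,-0.08],"twist":[0,0,0]},{"offset":[0,0,-0.1],"twist":[0,0,0]},{"offset":[0,0,-0.105],"twist":[0,0,0]},{"offset":[0,0,-0.105],"twist":[0,0,0]},{"offset":[0,0,-0.105],"twist":[0,0,0]}]' && python3 tq.py 4 && python3 -m crank '[{"offset":[0,0,0],"twist":[0,3,0]},{"offset":[0,0,0],"twist":[0,8,0]},{"offset":[0,0,0],"twist":[0,13,0]},{"offset":[0,0,0],"twist":[0,18,0]},{"offset":[0,0,0],"twist":[0,20,0]},{"offset":[0,0,0],"twist":[0,20,0]},{"offset":[0,0,0],"twist":[0,20,0]},{"offset":[0,0,0],"twist":[0,20,0]}]'
```

```text
t: 4.2
tool_pos: [0.5656, -0.2497, 0.1421]
tool_rot: [-3.136, 0.162, 0.004]
contact_force: [0.1, 0.6, -3.2]
opening: 0.0474
grip_force: 21.6
t 4.4 pos [ 0.5662 -0.25    0.143 ] rotvec [-3.137e+00  1.620e-01  2.000e-03] grip 21.6 open 0.0477
M tool [ 0.0193  0.007  -0.0079] sd [0.0256 0.0212 0.0218] F [-0.16 -0.43 -2.84] q [-0.54  0.09  1.69  0.    1.37  1.14]
t: 5.4
tool_pos: [0.5671, -0.2503, 0.1443]
tool_rot: [3.072, -0.158, 0.542]
contact_force: [-0.6, 0.0, -4.0]
opening: 0.0474
grip_force: 21.8
```

```bash
python3 -m crank '[{"offset":[0,0,0],"twist":[0,-3,0]},{"offset":[0,0,0],"twist":[0,-8,0]},{"offset":[0,0,0],"twist":[0,-13,0]},{"offset":[0,0,0],"twist":[0,-18,0]},{"offset":[0,0,0],"twist":[0,-20,0]},{"offset":[0,0,0],"twist":[0,-20,0]},{"offset":[0,0,0],"twist":[0,-20,0]}]' && python3 tq.py 6 && python3 -m crank '[{"offset":[0,0,0],"twist":[0,-3,0]},{"offset":[0,0,0],"twist":[0,-8,0]},{"offset":[0,0,0],"twist":[0,-13,0]},{"offset":[0,0,0],"twist":[0,-18,0]},{"offset":[0,0,0],"twist":[0,-20,0]},{"offset":[0,0,0],"twist":[0,-20,0]},{"offset":[0,0,0],"twist":[0,-20,0]},{"offset":[0,0,0],"twist":[0,-20,0]},{"offset":[0,0,0],"twist":[0,-18,0]},{"offset":[0,0,0],"twist":[0,-13,0]},{"offset":[0,0,0],"twist":[0,-8,0]},{"offset":[0,0,0],"twist":[0,-3,0]},{"offset":[0,0,0],"twist":[0,0,0]},{"offset":[0,0,0],"twist":[0,0,0]},{"offset":[0,0,0],"twist":[0,0,0]}]' && python3 tq.py 6
```

```text
t: 6.28
tool_pos: [0.5663, -0.2501, 0.1438]
tool_rot: [-3.137, 0.162, -0.0]
contact_force: [0.1, 0.1, -3.0]
opening: 0.0478
grip_force: 21.8
t 6.58 pos [ 0.5664 -0.2502  0.1441] rotvec [ 3.137e+00 -1.630e-01  1.000e-03] grip 21.8 open 0.0475
M tool [ 0.0037  0.0023 -0.0014] sd [0.0363 0.0237 0.0392] F [-0.54 -0.11 -3.48] q [-0.54  0.08  1.69  0.    1.37  1.14]
t: 8.45
tool_pos: [0.5665, -0.2503, 0.1443]
tool_rot: [3.137, -0.162, -0.0]
contact_force: [-0.9, -0.5, -3.8]
opening: 0.0474
grip_force: 21.8
t 8.75 pos [ 0.5668 -0.2502  0.1438] rotvec [-3.137e+00  1.620e-01  1.000e-03] grip 21.8 open 0.0474
M tool [ 0.0059  0.0199 -0.0059] sd [0.017  0.0398 0.0219] F [-0.07  0.27 -3.15] q [-0.54  0.09  1.69 -0.    1.37  1.14]
```

```bash
python3 -m crank '[{"offset":[0,0,0],"twist":[0,3,0]},{"offset":[0,0,0],"twist":[0,8,0]},{"offset":[0,0,0],"twist":[0,13,0]},{"offset":[0,0,0],"twist":[0,18,0]},{"offset":[0,0,0],"twist":[0,20,0]},{"offset":[0,0,0],"twist":[0,20,0]},{"offset":[0,0,0],"twist":[0,20,0]},{"offset":[0,0,0],"twist":[0,20,0]},{"offset":[0,0,0],"twist":[0,18,0]},{"offset":[0,0,0],"twist":[0,13,0]},{"offset":[0,0,0],"twist":[0,8,0]},{"offset":[0,0,0],"twist":[0,3,0]},{"offset":[0,0,0],"twist":[0,0,0]},{"offset":[0,0,0],"twist":[0,0,0]},{"offset":[0,0,0],"twist":[0,0,0]}]' && python3 tq.py 8 && python3 -m crank '[{"offset":[0,0,0],"twist":[0,-3,0]},{"offset":[0,0,0],"twist":[0,-8,0]},{"offset":[0,0,0],"twist":[0,-13,0]},{"offset":[0,0,0],"twist":[0,-18,0]},{"offset":[0,0,0],"twist":[0,-20,0]},{"offset":[0,0,0],"twist":[0,-20,0]},{"offset":[0,0,0],"twist":[0,-20,0]},{"offset":[0,0,0],"twist":[0,-20,0]},{"offset":[0,0,0],"twist":[0,-18,0]},{"offset":[0,0,0],"twist":[0,-13,0]},{"offset":[0,0,0],"twist":[0,-8,0]},{"offset":[0,0,0],"twist":[0,-3,0]},{"offset":[0,0,0],"twist":[0,0,0]},{"offset":[0,0,0],"twist":[0,0,0]},{"offset":[0,0,0],"twist":[0,0,0]}]' && python3 tq.py 8
```

```text
t: 10.62
tool_pos: [0.5667, -0.2502, 0.1439]
tool_rot: [3.137, -0.162, 0.0]
contact_force: [0.1, 0.4, -2.9]
opening: 0.0472
grip_force: 21.9
t 11.03 pos [ 0.5664 -0.2503  0.1441] rotvec [ 3.137 -0.162  0.   ] grip 21.9 open 0.0472
M tool [0.0193 0.0041 0.0056] sd [0.0351 0.0313 0.0362] F [-0.13 -0.01 -3.62] q [-0.54  0.08  1.69  0.    1.37  1.14]
t: 12.9
tool_pos: [0.5665, -0.2502, 0.1443]
tool_rot: [3.137, -0.162, -0.0]
contact_force: [-0.8, -0.6, -3.5]
opening: 0.0478
grip_force: 21.9
t 13.3 pos [ 0.5667 -0.2502  0.1438] rotvec [-3.137e+00  1.620e-01  1.000e-03] grip 21.9 open 0.0476
M tool [ 0.      0.0139 -0.0115] sd [0.035  0.0387 0.0383] F [ 0.07  0.02 -3.29] q [-0.54  0.09  1.69 -0.    1.37  1.14]
```

```bash
python3 -m crank '[{"offset":[0,0,0.015],"twist":[0,0,0]},{"offset":[0,0,0.045],"twist":[0,0,0]},{"offset":[0,0,0.075],"twist":[0,0,0]},{"offset":[0,0,0.092],"twist":[0,0,0]},{"offset":[0,0,0.098],"twist":[0,0,0]},{"offset":[0,0,0.101],"twist":[0,0,0]},{"offset":[0,0,0.1025],"twist":[0,0,0]},{"offset":[0,0,0.104],"twist":[0,0,0]},{"offset":[0,0,0.1045],"twist":[0,0,0]}]'; python3 go.py 0.5964 -0.1237 0.135 -3
```

```text
t: 14.42
tool_pos: [0.5673, -0.2506, 0.041]
tool_rot: [3.137, -0.162, 0.002]
contact_force: [-2.8, 1.2, 3.4]
opening: 0.0474
grip_force: 22.5
t 14.43 pos [ 0.5673 -0.2506  0.041 ] q [-0.54  0.19  1.75 -0.    1.2   1.14] yaw -5.9
offset [ 0.016  -0.1292 -0.0941] twist [ 0.05 -0.09 -2.91] F [-2.79  1.17  3.38] grip 22.5 open 0.0474
```

```bash
python3 -m crank '[{"offset":[0,0,0],"twist":[0,0,0]},{"offset":[0,0,0],"twist":[0,0,0]},{"offset":[0,0,0],"twist":[0,0,0]},{"offset":[0,0,0],"twist":[0,0,0]},{"offset":[0,0,-0.03],"twist":[0,0,0]},{"offset":[0,0,-0.08],"twist":[0,0,0]},{"offset":[0,0,-0.094],"twist":[0,0,0]},{"offset":[0.006,-0.045,-0.094],"twist":[0,0,-1]},{"offset":[0.012,-0.1,-0.094],"twist":[0,0,-2]},{"offset":[0.0165,-0.129,-0.094],"twist":[0,0,-2.9]},{"offset":[0.0165,-0.129,-0.094],"twist":[0,0,-2.9]},{"offset":[0.0165,-0.129,-0.094],"twist":[0,0,-2.9]},{"offset":[0.0165,-0.129,-0.05],"twist":[0,0,-2.9]},{"offset":[0.0165,-0.129,-0.01],"twist":[0,0,-2.9]},{"offset":[0.0165,-0.129,0],"twist":[0,0,-2.9]},{"offset":[0.0165,-0.129,0],"twist":[0,0,-2.9]}]' 1 && python3 go.py 0.5964 -0.1237 0.039 -3
```

```text
t: 16.42
tool_pos: [0.596, -0.1244, 0.0393]
tool_rot: [-3.14, 0.084, 0.001]
contact_force: [0.5, -0.3, 0.5]
opening: 0.0852
grip_force: 0.0
t 16.43 pos [ 0.596  -0.1244  0.0393] q [-0.33  0.17  1.78 -0.    1.19  1.3 ] yaw -3.1
offset [ 0.0004 -0.0007  0.0003] twist [-0.01  0.05 -0.08] F [ 0.5  -0.34  0.52] grip 0.0 open 0.0852
```

```bash
python3 -m crank '[{"offset":[0,0,0],"twist":[0,0,0]},{"offset":[0,0,0],"twist":[0,0,0]},{"offset":[0,0,0],"twist":[0,0,0]},{"offset":[0,0,0],"twist":[0,0,0]},{"offset":[0,0,0],"twist":[0,0,0]},{"offset":[0,0,-0.005],"twist":[0,0,0]},{"offset":[0,0,-0.02],"twist":[0,0,0]},{"offset":[0,0,-0.05],"twist":[0,0,0]},{"offset":[0,0,-0.08],"twist":[0,0,0]},{"offset":[0,0,-0.1],"twist":[0,0,0]},{"offset":[0,0,-0.105],"twist":[0,0,0]},{"offset":[0,0,-0.105],"twist":[0,0,0]},{"offset":[0,0,-0.105],"twist":[0,0,0]}]' 0 20 && python3 -m crank '[{"offset":[0,0,0],"twist":[0,3,0]},{"offset":[0,0,0],"twist":[0,8,0]},{"offset":[0,0,0],"twist":[0,13,0]},{"offset":[0,0,0],"twist":[0,18,0]},{"offset":[0,0,0],"twist":[0,20,0]},{"offset":[0,0,0],"twist":[0,20,0]},{"offset":[0,0,0],"twist":[0,20,0]},{"offset":[0,0,0],"twist":[0,20,0]},{"offset":[0,0,0],"twist":[0,18,0]},{"offset":[0,0,0],"twist":[0,13,0]},{"offset":[0,0,0],"twist":[0,8,0]},{"offset":[0,0,0],"twist":[0,3,0]},{"offset":[0,0,0],"twist":[0,0,0]},{"offset":[0,0,0],"twist":[0,0,0]},{"offset":[0,0,0],"twist":[0,0,0]}]' && python3 tq.py 8 && python3 -m crank '[{"offset":[0,0,0],"twist":[0,-3,0]},{"offset":[0,0,0],"twist":[0,-8,0]},{"offset":[0,0,0],"twist":[0,-13,0]},{"offset":[0,0,0],"twist":[0,-18,0]},{"offset":[0,0,0],"twist":[0,-20,0]},{"offset":[0,0,0],"twist":[0,-20,0]},{"offset":[0,0,0],"twist":[0,-20,0]},{"offset":[0,0,0],"twist":[0,-20,0]},{"offset":[0,0,0],"twist":[0,-18,0]},{"offset":[0,0,0],"twist":[0,-13,0]},{"offset":[0,0,0],"twist":[0,-8,0]},{"offset":[0,0,0],"twist":[0,-3,0]},{"offset":[0,0,0],"twist":[0,0,0]},{"offset":[0,0,0],"twist":[0,0,0]},{"offset":[0,0,0],"twist":[0,0,0]}]' && python3 tq.py 8
```

```text
t: 18.05
tool_pos: [0.5953, -0.1233, 0.1427]
tool_rot: [-3.14, 0.083, 0.005]
contact_force: [-0.4, 0.6, -3.0]
opening: 0.0475
grip_force: 21.7
t: 19.92
tool_pos: [0.5964, -0.1236, 0.1444]
tool_rot: [3.141, -0.083, 0.0]
contact_force: [-0.6, -0.0, -3.7]
opening: 0.0475
grip_force: 21.8
t 20.32 pos [ 0.5962 -0.1236  0.1446] rotvec [ 3.14  -0.083  0.   ] grip 21.8 open 0.0471
M tool [0.0091 0.0024 0.0132] sd [0.0264 0.0169 0.0149] F [-0.18 -0.17 -3.39] q [-0.33  0.06  1.71  0.    1.37  1.3 ]
t: 22.2
tool_pos: [0.5962, -0.1236, 0.1448]
tool_rot: [3.14, -0.083, -0.0]
contact_force: [0.4, -0.3, -3.6]
opening: 0.0474
grip_force: 21.8
t 22.6 pos [ 0.5964 -0.1236  0.1443] rotvec [-3.14e+00  8.30e-02  1.00e-03] grip 21.8 open 0.0475
M tool [0.0167 0.0008 0.0098] sd [0.0322 0.0244 0.034 ] F [ 0.32  0.09 -3.7 ] q [-0.33  0.06  1.71  0.    1.37  1.3 ]
```

```bash
python3 -m crank '[{"offset":[0,0,0],"twist":[0,3,0]},{"offset":[0,0,0],"twist":[0,8,0]},{"offset":[0,0,0],"twist":[0,13,0]},{"offset":[0,0,0],"twist":[0,18,0]},{"offset":[0,0,0],"twist":[0,20,0]},{"offset":[0,0,0],"twist":[0,20,0]},{"offset":[0,0,0],"twist":[0,20,0]},{"offset":[0,0,0],"twist":[0,20,0]},{"offset":[0,0,0],"twist":[0,18,0]},{"offset":[0,0,0],"twist":[0,13,0]},{"offset":[0,0,0],"twist":[0,8,0]},{"offset":[0,0,0],"twist":[0,3,0]},{"offset":[0,0,0],"twist":[0,0,0]},{"offset":[0,0,0],"twist":[0,0,0]},{"offset":[0,0,0],"twist":[0,0,0]}]' && python3 tq.py 6 && python3 -m crank '[{"offset":[0,0,0],"twist":[0,-3,0]},{"offset":[0,0,0],"twist":[0,-8,0]},{"offset":[0,0,0],"twist":[0,-13,0]},{"offset":[0,0,0],"twist":[0,-18,0]},{"offset":[0,0,0],"twist":[0,-20,0]},{"offset":[0,0,0],"twist":[0,-20,0]},{"offset":[0,0,0],"twist":[0,-20,0]},{"offset":[0,0,0],"twist":[0,-20,0]},{"offset":[0,0,0],"twist":[0,-18,0]},{"offset":[0,0,0],"twist":[0,-13,0]},{"offset":[0,0,0],"twist":[0,-8,0]},{"offset":[0,0,0],"twist":[0,-3,0]},{"offset":[0,0,0],"twist":[0,0,0]},{"offset":[0,0,0],"twist":[0,0,0]},{"offset":[0,0,0],"twist":[0,0,0]}]' && python3 tq.py 6
```

```text
t: 24.48
tool_pos: [0.5964, -0.1235, 0.1443]
tool_rot: [-3.14, 0.083, -0.0]
contact_force: [-0.2, 1.1, -4.3]
opening: 0.0474
grip_force: 21.8
t 24.77 pos [ 0.5961 -0.1236  0.1447] rotvec [ 3.14  -0.083  0.   ] grip 21.8 open 0.0478
M tool [-0.0066 -0.0214 -0.0137] sd [0.0206 0.0154 0.0274] F [-0.03  0.07 -3.36] q [-0.33  0.06  1.71  0.    1.37  1.3 ]
t: 26.65
tool_pos: [0.5962, -0.1236, 0.1448]
tool_rot: [3.14, -0.083, -0.0]
contact_force: [0.9, 0.6, -2.5]
opening: 0.0469
grip_force: 21.8
t 26.95 pos [ 0.5965 -0.1236  0.1444] rotvec [-3.14   0.082  0.   ] grip 21.8 open 0.0474
M tool [ 0.0129  0.0001 -0.0201] sd [0.033  0.015  0.0337] F [ 0.15 -0.06 -3.63] q [-0.33  0.06  1.71 -0.    1.37  1.3 ]
```

```bash
python3 -m crank '[{"offset":[0,0,0.015],"twist":[0,0,0]},{"offset":[0,0,0.045],"twist":[0,0,0]},{"offset":[0,0,0.075],"twist":[0,0,0]},{"offset":[0,0,0.092],"twist":[0,0,0]},{"offset":[0,0,0.098],"twist":[0,0,0]},{"offset":[0,0,0.101],"twist":[0,0,0]},{"offset":[0,0,0.1025],"twist":[0,0,0]},{"offset":[0,0,0.104],"twist":[0,0,0]},{"offset":[0,0,0.105],"twist":[0,0,0]}]'; python3 go.py 0.5823 0.0062 0.135 -11.5
```

```text
t: 28.08
tool_pos: [0.5971, -0.1238, 0.0415]
tool_rot: [3.14, -0.083, 0.002]
contact_force: [-4.7, 2.2, 7.9]
opening: 0.0474
grip_force: 23.1
t 28.07 pos [ 0.5971 -0.1238  0.0415] q [-0.33  0.17  1.78 -0.    1.19  1.3 ] yaw -3.0
offset [-0.0215 -0.129  -0.0936] twist [ 0.02 -0.08  8.49] F [-4.71  2.21  7.92] grip 23.1 open 0.0474
```

```bash
python3 -m crank '[{"offset":[0,0,0],"twist":[0,0,0]},{"offset":[0,0,0],"twist":[0,0,0]},{"offset":[0,0,0],"twist":[0,0,0]},{"offset":[0,0,0],"twist":[0,0,0]},{"offset":[0,0,-0.03],"twist":[0,0,0]},{"offset":[0,0,-0.08],"twist":[0,0,0]},{"offset":[0,0,-0.094],"twist":[0,0,0]},{"offset":[-0.006,-0.045,-0.094],"twist":[0,0,3]},{"offset":[-0.014,-0.1,-0.094],"twist":[0,0,6]},{"offset":[-0.021,-0.129,-0.094],"twist":[0,0,8.5]},{"offset":[-0.021,-0.129,-0.094],"twist":[0,0,8.5]},{"offset":[-0.021,-0.129,-0.094],"twist":[0,0,8.5]},{"offset":[-0.021,-0.129,-0.05],"twist":[0,0,8.5]},{"offset":[-0.021,-0.129,-0.01],"twist":[0,0,8.5]},{"offset":[-0.021,-0.129,0],"twist":[0,0,8.5]},{"offset":[-0.021,-0.129,0],"twist":[0,0,8.5]}]' 1 && python3 go.py 0.5823 0.0062 0.039 -11.5
```

```text
t: 30.08
tool_pos: [0.5821, 0.0055, 0.0393]
tool_rot: [3.126, -0.317, -0.001]
contact_force: [-0.5, 0.2, 0.3]
opening: 0.0853
grip_force: 0.0
t 30.07 pos [0.5821 0.0055 0.0393] q [-0.12  0.11  1.84 -0.    1.19  1.65] yaw -11.6
offset [ 0.     -0.0007  0.0003] twist [ 0.01  0.05 -0.07] F [-0.51  0.17  0.28] grip 0.0 open 0.0853
```

```bash
python3 -m crank '[{"offset":[0,0,0],"twist":[0,0,0]},{"offset":[0,0,0],"twist":[0,0,0]},{"offset":[0,0,0],"twist":[0,0,0]},{"offset":[0,0,0],"twist":[0,0,0]},{"offset":[0,0,0],"twist":[0,0,0]},{"offset":[0,0,-0.005],"twist":[0,0,0]},{"offset":[0,0,-0.02],"twist":[0,0,0]},{"offset":[0,0,-0.05],"twist":[0,0,0]},{"offset":[0,0,-0.08],"twist":[0,0,0]},{"offset":[0,0,-0.1],"twist":[0,0,0]},{"offset":[0,0,-0.105],"twist":[0,0,0]},{"offset":[0,0,-0.105],"twist":[0,0,0]},{"offset":[0,0,-0.105],"twist":[0,0,0]}]' 0 20 && python3 -m crank '[{"offset":[0,0,0],"twist":[0,3,0]},{"offset":[0,0,0],"twist":[0,7,0]},{"offset":[0,0,0],"twist":[0,11,0]},{"offset":[0,0,0],"twist":[0,15,0]},{"offset":[0,0,0],"twist":[0,19,0]},{"offset":[0,0,0],"twist":[0,20,0]},{"offset":[0,0,0],"twist":[0,20,0]},{"offset":[0,0,0],"twist":[0,20,0]},{"offset":[0,0,0],"twist":[0,20,0]},{"offset":[0,0,0],"twist":[0,18,0]},{"offset":[0,0,0],"twist":[0,13,0]},{"offset":[0,0,0],"twist":[0,8,0]},{"offset":[0,0,0],"twist":[0,3,0]},{"offset":[0,0,0],"twist":[0,0,0]},{"offset":[0,0,0],"twist":[0,0,0]},{"offset":[0,0,0],"twist":[0,0,0]}]' && python3 tq.py 6 && python3 -m crank '[{"offset":[0,0,0],"twist":[0,-3,0]},{"offset":[0,0,0],"twist":[0,-7,0]},{"offset":[0,0,0],"twist":[0,-11,0]},{"offset":[0,0,0],"twist":[0,-15,0]},{"offset":[0,0,0],"twist":[0,-19,0]},{"offset":[0,0,0],"twist":[0,-20,0]},{"offset":[0,0,0],"twist":[0,-20,0]},{"offset":[0,0,0],"twist":[0,-20,0]},{"offset":[0,0,0],"twist":[0,-20,0]},{"offset":[0,0,0],"twist":[0,-18,0]},{"offset":[0,0,0],"twist":[0,-13,0]},{"offset":[0,0,0],"twist":[0,-8,0]},{"offset":[0,0,0],"twist":[0,-3,0]},{"offset":[0,0,0],"twist":[0,0,0]},{"offset":[0,0,0],"twist":[0,0,0]},{"offset":[0,0,0],"twist":[0,0,0]}]' && python3 tq.py 6
```

```text
t: 31.7
tool_pos: [0.581, 0.0064, 0.1427]
tool_rot: [-3.126, 0.315, 0.005]
contact_force: [0.5, -0.8, -4.1]
opening: 0.0473
grip_force: 21.8
t: 33.7
tool_pos: [0.5822, 0.0063, 0.1444]
tool_rot: [3.126, -0.315, 0.001]
contact_force: [-0.7, 0.4, -4.2]
opening: 0.0472
grip_force: 22.4
t 34.0 pos [0.5819 0.0064 0.1446] rotvec [ 3.126e+00 -3.150e-01  1.000e-03] grip 22.4 open 0.0473
M tool [-0.0197  0.0401 -0.0008] sd [0.0183 0.0438 0.0268] F [-0.37  0.19 -3.81] q [-0.12 -0.    1.78  0.    1.37  1.65]
t: 36.0
tool_pos: [0.5821, 0.0063, 0.1447]
tool_rot: [-3.126, 0.315, 0.0]
contact_force: [-0.0, -0.1, -2.9]
opening: 0.0474
grip_force: 23.0
t 36.3 pos [0.5823 0.0062 0.1443] rotvec [ 3.126e+00 -3.150e-01 -1.000e-03] grip 23.0 open 0.0477
M tool [ 0.0182 -0.0252  0.0026] sd [0.0229 0.0205 0.0148] F [ 0.23  0.17 -3.57] q [-0.12 -0.    1.77 -0.    1.37  1.65]
```

```bash
python3 -m crank '[{"offset":[0,0,0],"twist":[0,3,0]},{"offset":[0,0,0],"twist":[0,7,0]},{"offset":[0,0,0],"twist":[0,11,0]},{"offset":[0,0,0],"twist":[0,15,0]},{"offset":[0,0,0],"twist":[0,19,0]},{"offset":[0,0,0],"twist":[0,20,0]},{"offset":[0,0,0],"twist":[0,20,0]},{"offset":[0,0,0],"twist":[0,20,0]},{"offset":[0,0,0],"twist":[0,20,0]},{"offset":[0,0,0],"twist":[0,18,0]},{"offset":[0,0,0],"twist":[0,13,0]},{"offset":[0,0,0],"twist":[0,8,0]},{"offset":[0,0,0],"twist":[0,3,0]},{"offset":[0,0,0],"twist":[0,0,0]},{"offset":[0,0,0],"twist":[0,0,0]},{"offset":[0,0,0],"twist":[0,0,0]}]' && python3 tq.py 8 && python3 -m crank '[{"offset":[0,0,0],"twist":[0,-3,0]},{"offset":[0,0,0],"twist":[0,-7,0]},{"offset":[0,0,0],"twist":[0,-11,0]},{"offset":[0,0,0],"twist":[0,-15,0]},{"offset":[0,0,0],"twist":[0,-19,0]},{"offset":[0,0,0],"twist":[0,-20,0]},{"offset":[0,0,0],"twist":[0,-20,0]},{"offset":[0,0,0],"twist":[0,-20,0]},{"offset":[0,0,0],"twist":[0,-20,0]},{"offset":[0,0,0],"twist":[0,-18,0]},{"offset":[0,0,0],"twist":[0,-13,0]},{"offset":[0,0,0],"twist":[0,-8,0]},{"offset":[0,0,0],"twist":[0,-3,0]},{"offset":[0,0,0],"twist":[0,0,0]},{"offset":[0,0,0],"twist":[0,0,0]},{"offset":[0,0,0],"twist":[0,0,0]}]' && python3 tq.py 8; python3 go.py 0.5734 0.2784 0.144 14.2
```

```text
t: 38.3
tool_pos: [0.5822, 0.0063, 0.1444]
tool_rot: [3.126, -0.315, 0.001]
contact_force: [0.1, 0.3, -4.6]
opening: 0.0473
grip_force: 23.6
t 38.7 pos [0.582  0.0064 0.1446] rotvec [-3.126e+00  3.150e-01 -1.000e-03] grip 23.6 open 0.0476
M tool [ 0.0123  0.0657 -0.0127] sd [0.0399 0.0252 0.0179] F [-0.06  0.13 -3.54] q [-0.12 -0.    1.78  0.    1.37  1.65]
t: 40.7
tool_pos: [0.582, 0.0064, 0.1447]
tool_rot: [-3.126, 0.315, 0.0]
contact_force: [-0.1, -0.7, -3.9]
opening: 0.0477
grip_force: 23.7
t 41.1 pos [0.5822 0.0063 0.1443] rotvec [-3.126e+00  3.150e-01  1.000e-03] grip 23.7 open 0.0476
M tool [ 0.0068 -0.0372  0.0088] sd [0.0258 0.0308 0.0276] F [ 0.1   0.01 -4.  ] q [-0.12 -0.    1.77  0.    1.37  1.65]
t 41.1 pos [0.5822 0.0063 0.1443] q [-0.12 -0.    1.77  0.    1.37  1.65] yaw -11.5
offset [-0.063  -0.2649  0.0003] twist [-0.000e+00  2.000e-02 -2.572e+01] F [-0.69  0.17 -4.18] grip 23.7 open 0.0476
```

```bash
python3 -m crank '[{"offset":[-0.001,-0.003,0],"twist":[0,0,-0.3]},{"offset":[-0.003,-0.013,0],"twist":[0,0,-1.3]},{"offset":[-0.007,-0.029,0],"twist":[0,0,-2.8]},{"offset":[-0.012,-0.05,0],"twist":[0,0,-4.9]},{"offset":[-0.018,-0.077,0],"twist":[0,0,-7.5]},{"offset":[-0.025,-0.106,0],"twist":[0,0,-10.3]},{"offset":[-0.0315,-0.1325,0],"twist":[0,0,-12.9]},{"offset":[-0.038,-0.159,0],"twist":[0,0,-15.4]},{"offset":[-0.045,-0.188,0],"twist":[0,0,-18.2]},{"offset":[-0.051,-0.215,0],"twist":[0,0,-20.8]},{"offset":[-0.056,-0.236,0],"twist":[0,0,-22.9]},{"offset":[-0.06,-0.252,0],"twist":[0,0,-24.4]},{"offset":[-0.062,-0.262,0],"twist":[0,0,-25.4]},{"offset":[-0.063,-0.265,0],"twist":[0,0,-25.7]},{"offset":[-0.063,-0.265,0],"twist":[0,0,-25.7]}]'
python3 - <<'E'
from h import *
for n in CAM:
    im=get_image(n);c=proj(np.array([[.573,.278,.06]]),n)[0].astype(int)
    a=im[max(0,c[1]-75):c[1]+75,max(0,c[0]-100):c[0]+100,::-1]
    cv2.imwrite(f"pics/{n}1.png",cv2.resize(a,None,fx=3,fy=3,interpolation=cv2.INTER_CUBIC)); print(n,c)
E
python3 go.py 0.5734 0.2784 0.144 14.2
```

```text
t: 42.98
tool_pos: [0.5734, 0.2782, 0.1444]
tool_rot: [3.117, 0.387, -0.0]
contact_force: [-0.2, 0.5, -3.1]
opening: 0.0476
grip_force: 23.8
scene [455 255]
top [199 201]
t 43.08 pos [0.5734 0.2779 0.1445] q [ 0.33  0.13  1.64 -0.    1.37  1.66] yaw 14.1
offset [ 0.0001 -0.0005  0.0005] twist [ 0.02  0.01 -0.07] F [-1.01 -0.46 -3.71] grip 23.8 open 0.0474
```

View pics/scene1.png

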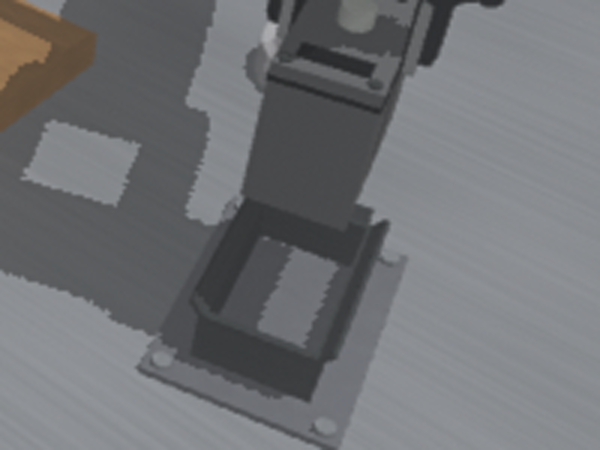

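The crop shows the cartridge held level over the pocket and parallel to it. Its near bottom edge runs from crop (245,195) to (350,230), and the near lip of the pocket is around (193,298) to (335,357). I compare these with the projections.

```bash
python3 - <<'E'
from h import *
w=np.radians(14.15);c,s=np.cos(w),np.sin(w);Rz=np.array([[c,-s,0],[s,c,0],[0,0,1]])
o=np.array([355,180])
def show(L,org,lab):
    P=np.array(L)@Rz.T+org;print(lab,np.round((proj(P,"scene")-o)*3+1).tolist())
show([[.048,-.024,0],[.048,.024,0],[.048,-.024,.076],[.048,.024,.076],[-.048,.024,.076]],[.5734,.2779,.1076],"cart")
show([[.0595,-.0355,.04],[.0595,.0355,.04],[.075,-.05,.004],[.075,.05,.004],[-.075,.05,.004],[.0505,-.0265,.034],[.0505,.0265,.034]],[.5734,.2784,0],"hold")
E
sed -i 's/^ct=/#/' m1.py
```

```text
cart [[240.0, 193.0], [345.0, 229.0], [270.0, 58.0], [385.0, 93.0], [432.0, -14.0]]
hold [[188.0, 304.0], [333.0, 360.0], [139.0, 364.0], [340.0, 446.0], [409.0, 253.0], [210.0, 308.0], [317.0, 349.0]]
```

Run:
```python
from h import *
w=np.radians(14.15);c,s=np.cos(w),np.sin(w);Rz=np.array([[c,-s,0],[s,c,0],[0,0,1]])
out=[]
for n in("scene","top"):
    im=cv2.imread(f"pics/{n}1.png");cc=proj(np.array([[.573,.278,.06]]),n)[0].astype(int);o=np.array([max(0,cc[0]-100),max(0,cc[1]-75)])
    def line(L,org,col):
        P=(proj(np.array(L)@Rz.T+org,n)-o)*3+1
        cv2.polylines(im,[np.round(P*8).astype(np.int32)],True,col,1,cv2.LINE_AA,shift=3)
    q=lambda a,b,z:[[a,b,z],[a,-b,z],[-a,-b,z],[-a,b,z]]
    C=[.5734,.2779,.1076];H=[.5734,.2784,0]
    line(q(.048,.024,0),C,(0,255,0));line(q(.048,.024,.076),C,(0,255,0))
    line(q(.075,.05,.004),H,(0,0,255));line(q(.0595,.0355,.04),H,(0,0,255))
    out.append(im[60:430,100:500])
cv2.imwrite("pics/ov.png",np.hstack(out))
```

```text
(no output)
```

View pics/ov.png

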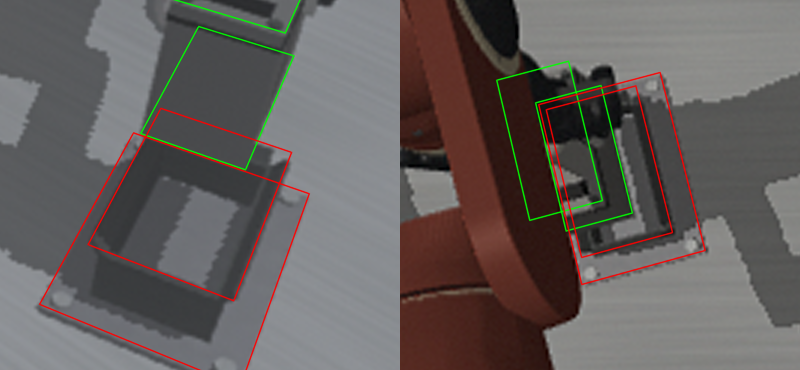

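The overlay puts the predicted cartridge and plate outlines within about 1 px (under 2 mm) of what the picture shows, so I lower it to the pocket mouth and then in slowly.

```bash
python3 -m crank '[{"offset":[0,0,0.01],"twist":[0,0,0]},{"offset":[0,0,0.03],"twist":[0,0,0]},{"offset":[0,0,0.05],"twist":[0,0,0]},{"offset":[0,0,0.06],"twist":[0,0,0]},{"offset":[0,0,0.064],"twist":[0,0,0]},{"offset":[0,0,0.068],"twist":[0,0,0]},{"offset":[0,0,0.072],"twist":[0,0,0]},{"offset":[0,0,0.075],"twist":[0,0,0]},{"offset":[0,0,0.078],"twist":[0,0,0]},{"offset":[0,0,0.078],"twist":[0,0,0]}]'; python3 tq.py 2
```

```text
t: 44.32
tool_pos: [0.5731, 0.2785, 0.0662]
tool_rot: [3.117, 0.388, -0.001]
contact_force: [-0.3, 1.0, -3.2]
opening: 0.0473
grip_force: 23.8
t 44.42 pos [0.5733 0.2786 0.0666] rotvec [-3.117 -0.388 -0.   ] grip 23.8 open 0.0474
M tool [-0.0049 -0.072   0.0245] sd [0.0004 0.0012 0.0115] F [ 0.18 -0.06 -3.59] q [0.34 0.2  1.69 0.   1.25 1.66]
```

```bash
python3 -m crank '[{"offset":[0,0,0.004],"twist":[0,0,0]},{"offset":[0,0,0.009],"twist":[0,0,0]},{"offset":[0,0,0.014],"twist":[0,0,0]},{"offset":[0,0,0.019],"twist":[0,0,0]},{"offset":[0,0,0.022],"twist":[0,0,0]},{"offset":[0,0,0.0235],"twist":[0,0,0]},{"offset":[0,0,0.025],"twist":[0,0,0]},{"offset":[0,0,0.026],"twist":[0,0,0]},{"offset":[0,0,0.027],"twist":[0,0,0]}]'; python3 tq.py 2
```

```text
t: 45.55
tool_pos: [0.5735, 0.2786, 0.0416]
tool_rot: [3.117, 0.388, -0.0]
contact_force: [-7.3, -2.9, 10.9]
opening: 0.0474
grip_force: 25.3
t 45.65 pos [0.5736 0.2786 0.0417] rotvec [3.117 0.388 0.   ] grip 24.9 open 0.0474
M tool [-0.0917 -1.1169 -0.0549] sd [0.0376 0.0187 0.008 ] F [-5.57 -3.24  7.18] q [ 0.34  0.23  1.7  -0.    1.21  1.66]
```

```bash
python3 -m crank '[{"offset":[0,0,0],"twist":[0,0,0]},{"offset":[0,0,0],"twist":[0,0,0]},{"offset":[0,0,0],"twist":[0,0,0]},{"offset":[0,0,0],"twist":[0,0,0]},{"offset":[0,0,-0.01],"twist":[0,0,0]},{"offset":[0,0,-0.04],"twist":[0,0,0]},{"offset":[0,0,-0.09],"twist":[0,0,0]},{"offset":[0,0,-0.14],"twist":[0,0,0]},{"offset":[-0.05,0,-0.16],"twist":[0,0,0]},{"offset":[-0.1,0,-0.16],"twist":[0,0,0]},{"offset":[-0.15,0,-0.16],"twist":[0,0,0]},{"offset":[-0.15,0,-0.16],"twist":[0,0,0]}]' 1
python3 - <<'E'
from h import *
ims=[]
for n in CAM:
    im=get_image(n)
    if n=="scene":
        S=im.copy()
        for d in cut_out("cartridge_a",n): 
            p=proj(np.array([[.5734,.2784,.045]]),n)[0]
            if np.hypot(*(p-d["rect"][:2]))<60: print("seen",d["rect"],d["confidence"])
        for z in(.004,.014):
            m=mask(CART,(.5736,.2786,z,.2477),n); print(z,[np.round(f(np.argwhere(m>.5)[:,::-1],axis=0)) .tolist() for f in(np.min,np.max)])
        a=im[30:330,170:570]
        w=.2477;q=np.array([[.008*np.cos(t)+.5736,.008*np.sin(t)+.2786,.090] for t in ang])
        print("stub top centre if home",proj(q,n).mean(0))
        cv2.imwrite("pics/end.png",cv2.resize(np.ascontiguousarray(a[:,:,::-1]),None,fx=2,fy=2,interpolation=cv2.INTER_CUBIC))
E
```

```text
t: 47.15
tool_pos: [0.4253, 0.2414, 0.1995]
tool_rot: [-3.117, -0.389, -0.001]
contact_force: [1.0, 0.1, -0.4]
opening: 0.0854
grip_force: 0.0
seen [452.6, 257.9, 54.9, 68.5] 0.75
0.004 [[424, 223], [481, 308]]
0.014 [[425, 218], [483, 303]]
stub top centre if home [459.15377113 240.24400497]
```

View pics/end.png

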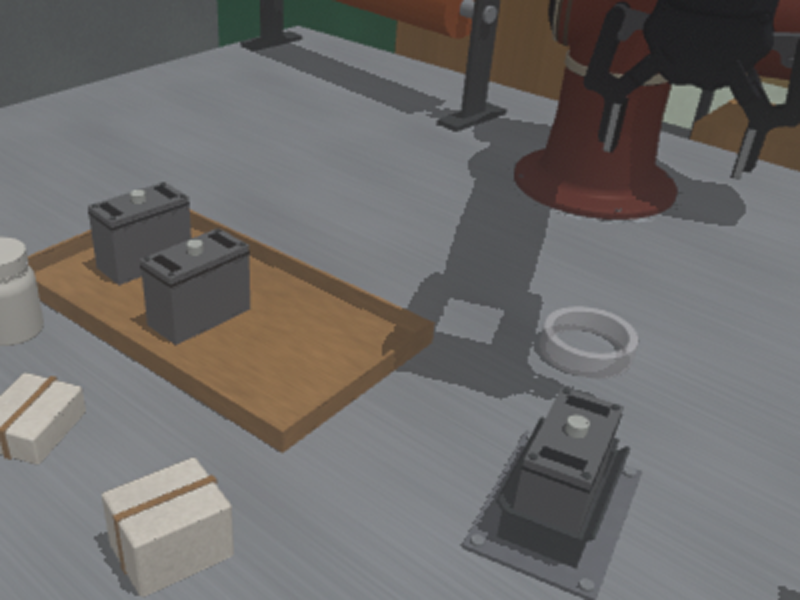

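The cartridge stands level in the pocket. Its stub is at (458,242), against a predicted (459,240) if fully home. The other two are upright in the tray, and the arm is clear of everything.

```bash
python3 -c "
from station import *
print(finish_job())"
```

```text
the job is handed in; nothing more can be done
None
```

The loose-ball cartridge was the one at the holder's end of the tray: its moment shifted by about 0.065 and 0.10 N m in the two rockings, while the other two barely changed. It stands fully home in the holder, the two sound ones are upright in the tray, and the job was handed in at about 47 s.

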